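Put the mixed-up kit parts back on their shadow boards

TASK

The four hot-plate parts stand on the wrong shadow boards: swap them round so that the thermostat is on the blue board, the knob on the yellow, the plastic foot on the red and the terminal block on the green, each upright, centred on its black silhouette, with the thermostat and the terminal block turned to match theirs (either way round). Park a part on the round grey mat when you need a free spot; never set a part down on the bare bench, and leave the roll of blue tape where it is.

Things in the scene. Friction and masses are not known exactly. Their poses are not given: they have to be found in the camera images.
- thermostat: thermostat switch: off-white block 30 (x) x 36 (y) x 20 mm high, brass tabs at its two y ends (46 mm over them), on top a thin metal spindle up to 38 mm high. Origin at the centre of the underside, z up along the spindle. Grip it across the 30 mm (its x). At the start it stands on one of the boards that are not its own.
- knob: dark grey ribbed round control knob, 41 mm in diameter, 24 mm high, white pointer line on top. Origin at the centre of the underside, z up. Grip it across the rim in any direction. At the start it stands on a wrong board.
- foot: light grey plastic foot, an upright cylinder 35 mm in diameter, 36 mm high. Origin at the centre of the underside, z up. Any grip direction. At the start it stands on a wrong board.
- terminal_block: white terminal strip with two rows of screw domes, 22 (x) x 70 (y) mm, body 16 mm high, 20 mm over the domes. Origin at the centre of the underside, z up, y along its length. Grip it across the 22 mm (its x). At the start it stands on a wrong board.
- board_blue: flat blue board with rounded edges, fixed to the bench, 80 (x) x 110 (y) x 8 mm thick, with a steel screw head in each corner and in its middle the black silhouette of the part that belongs there: the thermostat, a 32 x 38 mm rectangle (long side along y) with tabs at the y ends. Origin at the centre of the underside; the board's top is 8 mm above it; y runs along the long side.
- board_yellow: flat yellow board with rounded edges, fixed to the bench, 80 (x) x 110 (y) x 8 mm thick, with a steel screw head in each corner and in its middle the black silhouette of the part that belongs there: the knob, a 43 mm disc with a small pointer. Origin at the centre of the underside; the board's top is 8 mm above it; y runs along the long side.
- board_red: flat red board with rounded edges, fixed to the bench, 80 (x) x 110 (y) x 8 mm thick, with a steel screw head in each corner and in its middle the black silhouette of the part that belongs there: the foot, a 38 mm ring with a dot. Origin at the centre of the underside; the board's top is 8 mm above it; y runs along the long side.
- board_green: flat green board with rounded edges, fixed to the bench, 80 (x) x 110 (y) x 8 mm thick, with a steel screw head in each corner and in its middle the black silhouette of the part that belongs there: the terminal block, a 24 x 72 mm bar along y. Origin at the centre of the underside; the board's top is 8 mm above it; y runs along the long side.
- mat_grey: round flat grey parking mat with a dark rim, 90 mm in diameter, 8 mm thick, fixed to the bench, empty at the start. Origin at the centre of the underside; top 8 mm above it.
- tape_blue: loose roll of blue tape lying flat, 80 mm in diameter, 24 mm high; a bystander to leave alone. Origin at the centre of the underside.

How it is judged:
By the outcome, as a careful person would: the job done as asked, in the order asked, and still so for the second after the job is handed in, with the robot touching nothing.
It also fails if it takes over 115 s, if anything falls off the work surface, if the arm or the gripper's body presses on something with over 40 N, if the wrist force passes 120 N, or if a joint passes its speed limit or range.

ROBOT

A 7-joint arm with a two-finger parallel gripper is mounted at the origin on a cart in front of the work surface, level with it; the furniture and walls round the work are solid. World frame = base frame: x ahead of the robot, y to its left, z up, the work surface at z = 0. Lengths are in m, angles in rad, forces in N, time in s.
With the tool pointing down it reaches from about 0.425 to 0.825 m from the base axis. Payload 3.6 kg.
Tool frame: the origin (TCP) lies between the finger pads; the fingertips stand 25 mm ahead of it and the grasp point (between the pads) lies 6 mm ahead of it (robot.tcp_to_tips is the distance from the TCP to the fingertips, in m); z points along the fingers, y is the line along which they close (so a half turn about z gives the same grasp; the last joint's range is limited). The gripper opens to 93 mm and grips with 3 to 60 N. Pads are 15 mm wide; open, the fingers measure 128 mm over their backs; the gripper's body (75 mm by 188 mm) begins 65 mm behind the grasp point.
Start: joints at [-1.143, 0.615, -0.013, 1.423, 0.008, 1.103, -0.04], TCP at [0.285, 0.584, 0.244] pointing down, gripper open.
Joint ranges: [-3.12, 3.12], [-0.3, 2.06], [-1.34, 1.32], [0.26, 2.42], [-1.36, 4.5], [0.01, 1.98], [-2.84, 2.84]. Speed limits (rad/s): [2.79, 2.79, 3.14, 3.14, 3.14, 3.14, 3.14].

INTERFACE

Orientations are given as a rotation vector (axis times angle).
In Python, from plant import robot gives the robot as it stands.
- The arm moves only by the tool send_rows, never from a script. Its argument "rows" is a list of rows, each an object with "translation": the shift along the tool's x, y, z in mm, a list of three; "delta_rot": the turn, a rotation vector about the tool's x, y, z in degrees, a list of three. A call has 1 to 8 rows; each row shifts and turns the commanded pose from where the row before left it, along the tool's axes as they then stand; what a row does not reach is not made up. A row lasts 1/8 s, in which the tool goes at most 62.5 mm and 10.7 degrees, less where a joint would pass 70% of its speed; a pose out of reach is approached as far as the arm can. A call with a gripper value outside its range is refused whole. "gripper" is the finger opening in mm, from 0 to 93, set as the call begins (left out, the last holds). The fingers move at their own pace and stop on an object; "grip_force" is the grip in N (left out, the last holds). Time passes only in rows, so rows that do not move let the fingers close. It gives the time, the measured TCP pose, the force, the opening and the grip force at its end, in the units of the state.
- robot.sense(): the state, without advancing time (a new reading comes with each control period).
- robot.get_image(name): name is "side" or "top"; returns the picture (420x560x3 uint8, red, green, blue); there is no depth.
- robot.camera_info(name): a dict with "intrinsics" (3x3 intrinsics, pixels), "R" (3x3) and "t" (3): a world point X has camera coordinates R X + t. Camera axes: x right, y down, z forward; pixel columns grow to the right and rows downward; lengths in m; the calibration is good to about 2 mm. A picture is of the moment at which its call begins. camera_info takes no time and is no camera call.
- robot.hand_in(): hands the job in; it is judged then, once.
The state is a dict: "t": time; "joint_pos": joint angles; "qd": joint speeds; "tau": joint torques, N m; "eef_pos": TCP position; "orientation": TCP orientation; "force": force on the tool from outside, world axes, zero at the start; "moment": the same for the moment, N m; "gripper_width": opening from 0.0 (shut) to 1.0 (fully open); "finger_force": force on a finger pad.
Only numpy, scipy, OpenCV 4.12 (cv2) and the standard library are available. Lean on these libraries where they do the work, as an engineer would, in place of code of your own. Each camera call takes 0.05 s, during which the arm holds its last target. There are 200 camera calls.

## Working session

There is one attempt and no reset: what is moved stays moved. The work goes in short steps, Python scripts to look and compute and a tool call to move; the robot and the scene stay as the last step left them, time stands still between calls to the robot, and variables do not carry over. Pictures are saved under pics/ and viewed, at most 14 in all, crops included, and the job is handed in when it is done.

Besides the shell and the picture viewer there is one more tool, called after "Request:" by a JSON object that holds its "name" and its "arguments". send_rows: Moves the arm, as the interface text tells. Its arguments: {"type":"object","properties":{"rows":{"type":"array"},"gripper":{"type":"number"},"grip_force":{"type":"number"}},"required":["rows"]}

```bash
mkdir -p pics
python3 - <<'E'
from plant import robot
import cv2,numpy as np
for n in("top","side"):
    i=robot.get_image(n); cv2.imwrite(f"pics/{n}0.png",i[:,:,::-1]); c=robot.camera_info(n); print(n,c, -np.array(c["R"]).T@c["t"])
s=robot.sense();print(s)
E
```

```text
top {'intrinsics': array([[523.34734211,   0.        , 271.78668908],
       [  0.        , 523.34734211, 208.91897849],
       [  0.        ,   0.        ,   1.        ]]), 'R': array([[-0.02090336, -0.99957945, -0.02009882],
       [-0.99739342,  0.02223787, -0.06864285],
       [ 0.06906094,  0.01861157, -0.99743882]]), 't': array([0.14590044, 0.52738573, 1.04730019])} [0.45673334 0.11461924 1.08375155]
side {'intrinsics': array([[425.77655819,   0.        , 275.89641863],
       [  0.        , 425.77655819, 212.24503986],
       [  0.        ,   0.        ,   1.        ]]), 'R': array([[-0.9993075 ,  0.03717597, -0.00156949],
       [ 0.01558863,  0.37998372, -0.92486181],
       [-0.03378626, -0.92424581, -0.3803001 ]]), 't': array([ 0.51147581, -0.02722942,  0.98498622])} [0.54482508 0.90170152 0.35020967]
{'t': 0.1, 'joint_pos': array([-1.14348405,  0.61580719, -0.01262735,  1.4247044 ,  0.00811773,
        1.10339355, -0.04040275]), 'qd': array([ 0.00093046, -0.00190752, -0.00023818, -0.00198502, -0.0005288 ,
        0.0016483 , -0.0010347 ]), 'tau': array([ 1.55314003e-03, -4.60041296e+01,  2.10156050e-01, -1.66245443e+01,
       -6.11880678e-02,  1.69154612e-02,  9.93359481e-05]), 'eef_pos': array([0.28466407, 0.58363999, 0.24261821]), 'orientation': array([-0.70651711, -3.0606295 ,  0.00347409]), 'force': array([0.62069834, 0.56940879, 0.08577373]), 'moment': array([-0.02265499,  0.06277997,  0.0142284 ]), 'finger_force': 0.0, 'gripper_width': 0.9992787069016559}
```

View pics/top0.png

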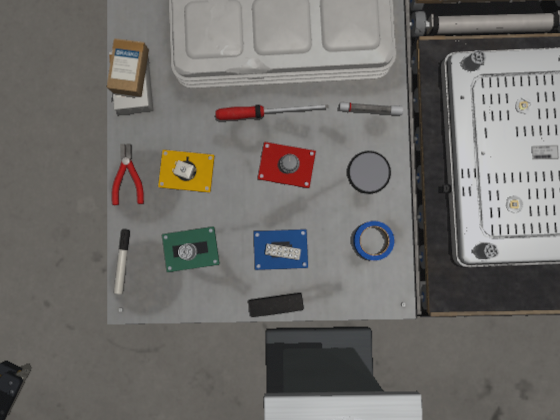

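View pics/side0.png

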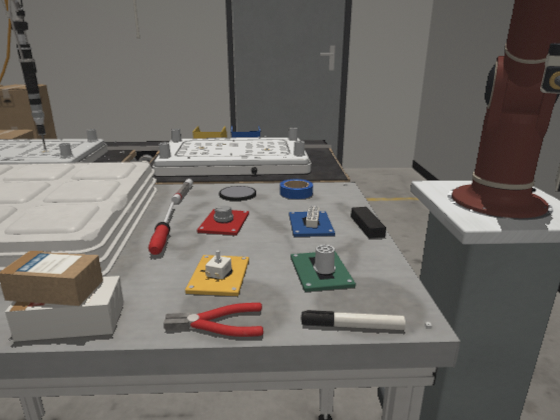

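The top view shows the thermostat on yellow (187,171), knob on red (288,164), foot on green (190,249) and terminal block on blue (281,250). The mat at (369,172) is free, and the tape is at (373,241). Plan: knob→mat, foot→red, terminal→green, thermostat→blue, knob→yellow.

```bash
cat > h.py <<'E'
from plant import robot
import cv2,numpy as np
from scipy.spatial.transform import Rotation as Ro
def ray(n,px,z):
    c=robot.camera_info(n);R=np.array(c["R"]);C=-R.T@c["t"]
    p=np.atleast_2d(np.array(px,float)); d=np.c_[p,np.ones(len(p))]@np.linalg.inv(c["intrinsics"]).T@R
    return (C+d*((z-C[2])/d[:,2])[:,None])[:,:2]
def proj(n,X):
    c=robot.camera_info(n);q=np.array(c["intrinsics"])@(np.array(c["R"])@np.array(X)+c["t"]);return q[:2]/q[2]
HUE=dict(yellow=(20,32),red=(-8,8),green=(65,90),blue=(103,122))
def rect(pts):  # centre mm, sizes, angle (deg) of long side from world y
    (c,s,a)=cv2.minAreaRect((pts*1000).astype(np.float32))
    if s[0]>s[1]: s=(s[1],s[0]); a+=90
    return np.round(c,1),np.round(s,1),round((a+90)%180-90,1)   # short side dir angle from x == long side from y
def big(n,k=4):
    i=robot.get_image(n); return i,cv2.resize(i,None,fx=k,fy=k,interpolation=cv2.INTER_CUBIC)
def cont(mask,k,n,z):
    cs,_=cv2.findContours(mask.astype(np.uint8),cv2.RETR_EXTERNAL,cv2.CHAIN_APPROX_NONE)
    c=max(cs,key=cv2.contourArea)[:,0].astype(float)
    return ray(n,(c+.5)/k-.5,z)
def boards(b,k=4):
    hsv=cv2.cvtColor(b,cv2.COLOR_RGB2HSV).astype(int);out={}
    for nme,(lo,hi) in HUE.items():
        h=np.where(hsv[...,0]>150,hsv[...,0]-180,hsv[...,0])
        m=(h>=lo)&(h<=hi)&(hsv[...,1]>110)&(hsv[...,2]>40)
        x0,x1,y0,y1=[v*k for v in(150,325,140,280)]
        mm=np.zeros_like(m);mm[y0:y1,x0:x1]=m[y0:y1,x0:x1]
        out[nme]=rect(cont(mm,k,"top",.004))
    return out
E
python3 - <<'E'
from h import *
i,b=big("top")
cv2.imwrite("pics/crop0.png",b[560:1120,600:1300,::-1])
for k,v in boards(b).items():print(k,*v)
s=robot.sense();print(Ro.from_rotvec(s['orientation']).as_matrix().round(3))
g=cv2.cvtColor(b,cv2.COLOR_RGB2HSV)
# mat: dark rim, region
m=np.zeros(g.shape[:2],bool);m[580:800,1360:1600]=g[580:800,1360:1600,2]<112
print('mat',rect(cont(m,4,"top",.004)))
E
```

```text
yellow [615.4 312.3] [ 81.5 111.2] -7.1
red [623.3 103. ] [ 80.2 110.2] -11.3
green [452.6 304.7] [ 77.3 107.3] 7.1
blue [448.3 119. ] [ 78.7 109.2] 0.9
[[-0.899  0.438 -0.001]
 [ 0.438  0.899 -0.002]
 [ 0.    -0.002 -1.   ]]
mat (array([603.8, -66.8]), array([91.7, 92.5]), 42.9)
```

View pics/crop0.png

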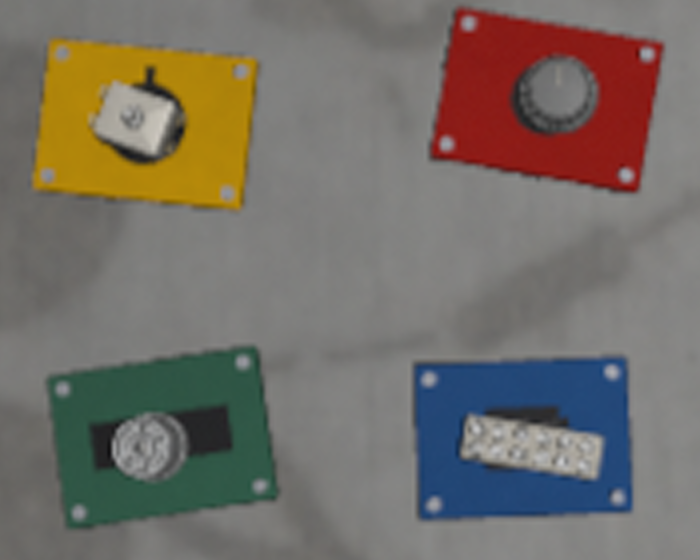

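```bash
cat >> h.py <<'E'
def part(b,cx,z,smax=80,vmin=70,r=.06,k=4,show=None):
    """blob around world point cx (m): low saturation, brighter than vmin"""
    hsv=cv2.cvtColor(b,cv2.COLOR_RGB2HSV).astype(int)
    u,v=proj("top",[*cx,z])*k; R=int(r*520*k/1.05)
    m=np.zeros(hsv.shape[:2],np.uint8)
    sl=np.s_[int(v)-R:int(v)+R,int(u)-R:int(u)+R]
    m[sl]=((hsv[sl][...,1]<smax)&(hsv[sl][...,2]>vmin))
    m=cv2.morphologyEx(m,cv2.MORPH_OPEN,np.ones((11,11)))
    p=cont(m,k,"top",z)
    (c,rad)=cv2.minEnclosingCircle((p*1000).astype(np.float32))
    return (*rect(p),np.round(c,1),round(rad,1))
E
python3 - <<'E'
from h import *
i,b=big("top")
for vm in(40,70,110):print('knob',vm,*part(b,(.623,.103),.020,110,vm,.038))
for vm in(90,120):print('foot',vm,*part(b,(.455,.310),.026,70,vm,.035))
for vm in(90,120):print('term',vm,*part(b,(.45,.118),.017,90,vm,.042))
for vm in(90,120):print('therm',vm,*part(b,(.615,.318),.018,80,vm,.035))
E
```

```text
knob 40 [623.4  97.2] [38.7 40.5] -1.3 [623.2  97.7] 21.4
knob 70 [626.7  94.9] [32.  35.9] -1.4 [627.3  94.8] 19.5
knob 110 [626.4  95.6] [24.1 25.3] 88.6 [626.2  95.5] 13.7
foot 90 [447.8 311.1] [31.3 31.6] 44.0 [448.1 309.8] 17.4
foot 120 [447.7 305. ] [13.7 23.2] 89.4 [447.8 306. ] 11.9
term 90 [443.9 114.5] [24.5 72.1] -10.3 [444.2 114.2] 36.6
term 120 [443.8 113.8] [23.1 70.7] -9.8 [444.2 113.6] 36.1
therm 90 [616.6 315.3] [30.8 38.3] -20.6 [616.  314.6] 21.8
therm 120 [616.9 315.8] [29.5 36.9] -21.9 [616.4 315.2] 21.1
```

Request:
{"name": "send_rows", "arguments": {"rows": [{"translation": [0, 0, 0], "delta_rot": [0, 0, 10.6]}, {"translation": [0, 0, 0], "delta_rot": [0, 0, 10.6]}, {"translation": [0, 0, 0], "delta_rot": [0, 0, 10.6]}, {"translation": [0, 0, 0], "delta_rot": [0, 0, 10.6]}, {"translation": [0, 0, 0], "delta_rot": [0, 0, 10.6]}, {"translation": [0, 0, 0], "delta_rot": [0, 0, 10.6]}, {"translation": [0, 0, 0], "delta_rot": [0, 0, 0]}], "gripper": 93}}

```text
t: 1.08
eef_pos: [0.2845, 0.5842, 0.2433]
orientation: [2.21, 2.232, -0.001]
force: [-0.1, -0.2, -0.1]
gripper_width: 1.002
finger_force: 0.0
```

Request:
{"name": "send_rows", "arguments": {"rows": [{"translation": [-50, 35, 12], "delta_rot": [0, 0, 0]}, {"translation": [-50, 35, 12], "delta_rot": [0, 0, 0]}, {"translation": [-50, 35, 12], "delta_rot": [0, 0, 0]}, {"translation": [-50, 35, 12], "delta_rot": [0, 0, 0]}, {"translation": [-50, 35, 12], "delta_rot": [0, 0, 0]}, {"translation": [-50, 35, 12], "delta_rot": [0, 0, 0]}, {"translation": [-50, 35, 12], "delta_rot": [0, 0, 0]}, {"translation": [0, 0, 0], "delta_rot": [0, 0, 0]}]}}

```text
t: 2.08
eef_pos: [0.5356, 0.2281, 0.159]
orientation: [2.221, 2.216, -0.004]
force: [-0.2, 1.2, 0.8]
gripper_width: 1.004
finger_force: 0.0
```

Request:
{"name": "send_rows", "arguments": {"rows": [{"translation": [-44, 29, 13], "delta_rot": [0, 0, 0]}, {"translation": [-44, 29, 13], "delta_rot": [0, 0, 0]}, {"translation": [-43, 30, 13], "delta_rot": [0, 0, 0]}, {"translation": [0, 0, 30], "delta_rot": [0, 0, 0]}, {"translation": [0, 0, 30], "delta_rot": [0, 0, 0]}, {"translation": [0, 0, 0], "delta_rot": [0, 0, 0]}]}}

```text
t: 2.82
eef_pos: [0.619, 0.1068, 0.0584]
orientation: [-2.207, -2.23, 0.006]
force: [-0.8, -0.2, 0.7]
gripper_width: 1.002
finger_force: 0.0
```

Request:
{"name": "send_rows", "arguments": {"rows": [{"translation": [0, 0, 0], "delta_rot": [0, 0, 0]}]}}

```text
t: 2.95
eef_pos: [0.6219, 0.1066, 0.0617]
orientation: [2.211, 2.231, 0.003]
force: [0.5, -0.6, -0.2]
gripper_width: 1.003
finger_force: 0.0
```

Request:
{"name": "send_rows", "arguments": {"rows": [{"translation": [-9, 1.5, 0], "delta_rot": [0, 0, 0]}, {"translation": [0, 0, 12], "delta_rot": [0, 0, 0]}, {"translation": [0, 0, 12], "delta_rot": [0, 0, 0]}, {"translation": [0, 0, 0], "delta_rot": [0, 0, 0]}, {"translation": [0, 0, 0], "delta_rot": [0, 0, 0]}]}}

```text
t: 3.58
eef_pos: [0.6228, 0.0967, 0.0364]
orientation: [-2.213, -2.229, 0.0]
force: [1.2, 0.4, 0.6]
gripper_width: 1.0
finger_force: 0.0
```

Run:
```python
from h import *
for n in("top","side"):
    i=robot.get_image(n)
    u,v=proj(n,[.623,.097,.03]).astype(int)
    c=i[v-60:v+45,u-65:u+65]; cv2.imwrite(f"pics/k_{n}.png",cv2.resize(c,None,fx=3,fy=3)[:,:,::-1])
a,b=[cv2.imread(f"pics/k_{n}.png") for n in("top","side")];cv2.imwrite("pics/k.png",np.hstack([a,b]))
print([robot.sense()['eef_pos'].round(4)for _ in range(3)])
```

```text
[array([0.6231, 0.0967, 0.0368]), array([0.6231, 0.0967, 0.0368]), array([0.6231, 0.0967, 0.0368])]
```

View pics/k.png

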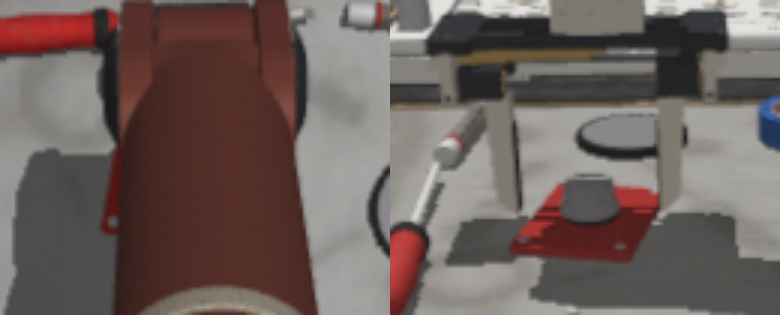

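The side crop shows the fingers straddling the knob evenly: fingers at columns 510 and 668, knob at 588.

Request:
{"name": "send_rows", "arguments": {"rows": [{"translation": [0, 0, 0], "delta_rot": [0, 0, 0]}, {"translation": [0, 0, 0], "delta_rot": [0, 0, 0]}, {"translation": [0, 0, 0], "delta_rot": [0, 0, 0]}, {"translation": [0, 0, 0], "delta_rot": [0, 0, 0]}, {"translation": [0, 0, 0], "delta_rot": [0, 0, 0]}, {"translation": [0, 0, 0], "delta_rot": [0, 0, 0]}], "gripper": 0, "grip_force": 20}}

```text
t: 4.42
eef_pos: [0.6229, 0.0966, 0.0367]
orientation: [2.214, 2.229, -0.0]
force: [-0.3, -0.4, -0.9]
gripper_width: 0.41
finger_force: 20.0
```

Request:
{"name": "send_rows", "arguments": {"rows": [{"translation": [0, 0, -15], "delta_rot": [0, 0, 0]}, {"translation": [0, 0, -35], "delta_rot": [0, 0, 0]}, {"translation": [-20, -2, -20], "delta_rot": [0, 0, 0]}, {"translation": [-45, -5, 0], "delta_rot": [0, 0, 0]}, {"translation": [-45, -5, 0], "delta_rot": [0, 0, 0]}, {"translation": [-40, -5, 0], "delta_rot": [0, 0, 0]}, {"translation": [-13, -2, 0], "delta_rot": [0, 0, 0]}, {"translation": [0, 0, 0], "delta_rot": [0, 0, 0]}], "grip_force": 30}}

```text
t: 5.42
eef_pos: [0.6048, -0.0674, 0.107]
orientation: [-2.216, -2.227, -0.0]
force: [0.7, 0.5, 0.4]
gripper_width: 0.398
finger_force: 29.5
```

Run:
```python
from h import *
i=robot.get_image("side")
u,v=proj("side",[.604,-.067,.07]).astype(int)
c=i[v-60:v+60,u-80:u+80]; cv2.imwrite("pics/k2.png",cv2.resize(c,None,fx=4,fy=4)[:,:,::-1])
s=robot.sense();print(s['eef_pos'],s['gripper_width'],s['finger_force'])
```

```text
[ 0.6051036  -0.06526491  0.10679151] 0.40098045154026385 29.457198068266734
```

View pics/k2.png

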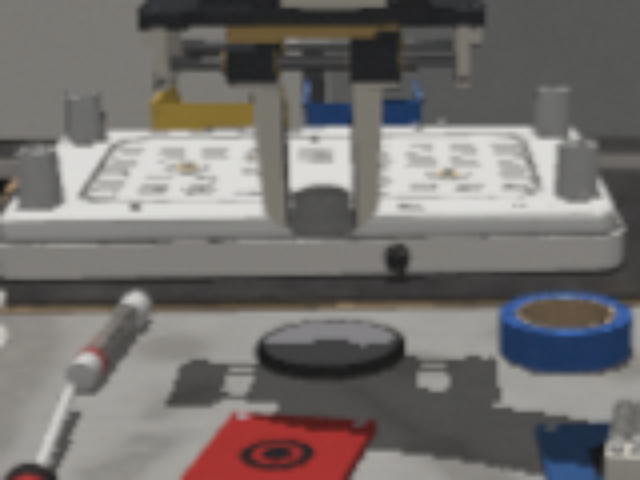

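The knob is held level at (322,210), over the mat at (330,345).

Request:
{"name": "send_rows", "arguments": {"rows": [{"translation": [0, 0, 30], "delta_rot": [0, 0, 0]}, {"translation": [0, 0, 25], "delta_rot": [0, 0, 0]}, {"translation": [0, 0, 8], "delta_rot": [0, 0, 0]}, {"translation": [0, 0, 5], "delta_rot": [0, 0, 0]}, {"translation": [0, 0, 0], "delta_rot": [0, 0, 0]}, {"translation": [0, 0, 0], "delta_rot": [0, 0, 0]}]}}

```text
t: 6.22
eef_pos: [0.6056, -0.0665, 0.0395]
orientation: [2.213, 2.229, 0.002]
force: [0.1, 0.1, -0.9]
gripper_width: 0.397
finger_force: 29.5
```

Request:
{"name": "send_rows", "arguments": {"rows": [{"translation": [0, 0, 2], "delta_rot": [0, 0, 0]}, {"translation": [0, 0, 0], "delta_rot": [0, 0, 0]}]}}

```text
t: 6.48
eef_pos: [0.605, -0.0666, 0.0368]
orientation: [2.214, 2.229, 0.0]
force: [-0.0, -0.6, -1.2]
gripper_width: 0.399
finger_force: 29.5
```

Request:
{"name": "send_rows", "arguments": {"rows": [{"translation": [0, 0, 0], "delta_rot": [0, 0, 0]}, {"translation": [0, 0, 0], "delta_rot": [0, 0, 0]}, {"translation": [0, 0, 0], "delta_rot": [0, 0, 0]}, {"translation": [0, 0, 0], "delta_rot": [0, 0, 0]}, {"translation": [0, 0, -20], "delta_rot": [0, 0, 0]}, {"translation": [0, 0, -40], "delta_rot": [0, 0, 0]}, {"translation": [0, 0, -40], "delta_rot": [0, 0, 0]}], "gripper": 93}}

```text
t: 7.35
eef_pos: [0.6047, -0.0665, 0.1374]
orientation: [-2.213, -2.229, 0.001]
force: [0.6, -0.7, 0.8]
gripper_width: 0.996
finger_force: 0.0
```

Request:
{"name": "send_rows", "arguments": {"rows": [{"translation": [54, -22, 0], "delta_rot": [0, 0, 0]}, {"translation": [54, -22, 0], "delta_rot": [0, 0, 0]}, {"translation": [54, -23, 0], "delta_rot": [0, 0, 0]}, {"translation": [54, -23, 0], "delta_rot": [0, 0, 0]}, {"translation": [54, -23, 0], "delta_rot": [0, 0, 0]}, {"translation": [53, -22, 0], "delta_rot": [0, 0, 0]}, {"translation": [53, -22, 0], "delta_rot": [0, 0, 0]}, {"translation": [0, 0, 0], "delta_rot": [0, 0, 0]}]}}

```text
t: 8.35
eef_pos: [0.4417, 0.3148, 0.1363]
orientation: [-2.198, -2.239, -0.001]
force: [1.3, 0.5, -0.7]
gripper_width: 1.003
finger_force: 0.0
```

```bash
cat >> h.py <<'E'
def hull(b,cx,z,cond,r,k=4):
    """convex hull of the biggest blob where cond(h,s,v)"""
    hsv=cv2.cvtColor(b,cv2.COLOR_RGB2HSV).astype(int);m=np.zeros(hsv.shape[:2],np.uint8)
    u,v=proj("top",[*cx,z])*k; R=int(r*500*k)
    sl=np.s_[int(v)-R:int(v)+R,int(u)-R:int(u)+R]; m[sl]=cond(*[hsv[sl][...,j] for j in range(3)])
    m=cv2.morphologyEx(m,cv2.MORPH_OPEN,np.ones((5,5)))
    p=cont(m,k,"top",z);return (*rect(p),*[np.round(q,1) for q in cv2.minEnclosingCircle((p*1000).astype(np.float32))])
def st():
    s=robot.sense();M=Ro.from_rotvec(s['orientation']).as_matrix()
    print('TCP',(s['eef_pos']*1000).round(1),'yaw y',np.degrees(np.arctan2(M[1,1],M[0,1])).round(2),'grip',round(s['gripper_width']*93,1),s['finger_force'])
E
python3 - <<'E'
from h import *
st()
b0=cv2.resize(cv2.imread("pics/top0.png")[:,:,::-1],None,fx=4,fy=4,interpolation=cv2.INTER_CUBIC)
for vm in(65,75,85):print('foot',vm,*hull(b0,(.452,.312),.026,lambda h,s,v:(s<75)&(v>vm),.032))
i,b=big("top");cv2.imwrite("pics/t2.png",i[:,:,::-1])
print('red ring',*hull(b,(.623,.103),.008,lambda h,s,v:(v<75),.028))
print('knob',*hull(b,(.605,-.067),.020,lambda h,s,v:(v<75),.034))
cv2.imwrite("pics/c2.png",np.hstack([b[580:780,1060:1260],b[590:790,1380:1580]])[:,:,::-1])
E
```

```text
TCP [441.7 314.8 136.3] yaw y 1.07 grip 93.3 0.0
foot 65 [447.8 307.8] [35.3 38.6] -0.6 [447.5 307.6] 19.9
foot 75 [447.8 307.8] [35.3 37.5] -0.6 [447.3 307.5] 19.7
foot 85 [447.9 311.1] [31.  35.3] 88.8 [448.4 308.5] 18.7
red ring [623.3 102.5] [35.  35.2] -1.4 [623.3 102.7] 18.1
knob [596.5 -53.6] [10.3 23.2] -54.1 [597.1 -54.3] 11.7
```

View pics/c2.png

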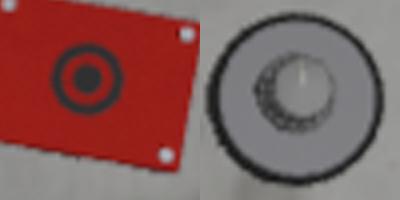

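The red ring (87,80) matches the board centre, and the knob stands upright on the mat (300,95 in the crop). Next is the foot.

Request:
{"name": "send_rows", "arguments": {"rows": [{"translation": [-8.5, 6, 20], "delta_rot": [0, 0, 1]}, {"translation": [0, 0, 35], "delta_rot": [0, 0, 0]}, {"translation": [0, 0, 30], "delta_rot": [0, 0, 0]}, {"translation": [0, 0, 11], "delta_rot": [0, 0, 0]}, {"translation": [0, 0, 0], "delta_rot": [0, 0, 0]}, {"translation": [0, 0, 0], "delta_rot": [0, 0, 0]}]}}

```text
t: 9.15
eef_pos: [0.4524, 0.2998, 0.0417]
orientation: [2.233, 2.208, 0.003]
force: [-0.9, 0.6, -0.9]
gripper_width: 1.001
finger_force: 0.0
```

Request:
{"name": "send_rows", "arguments": {"rows": [{"translation": [0, 0, 0], "delta_rot": [0, 0, 0]}, {"translation": [0, 0, 0], "delta_rot": [0, 0, 0]}, {"translation": [0, 0, 0], "delta_rot": [0, 0, 0]}, {"translation": [0, 0, 0], "delta_rot": [0, 0, 0]}, {"translation": [0, 0, 0], "delta_rot": [0, 0, 0]}, {"translation": [0, 0, 0], "delta_rot": [0, 0, 0]}], "gripper": 0, "grip_force": 25}}

```text
t: 9.9
eef_pos: [0.4512, 0.2999, 0.0406]
orientation: [-2.233, -2.21, 0.001]
force: [-0.5, 0.2, 0.3]
gripper_width: 0.407
finger_force: 0.2
```

Request:
{"name": "send_rows", "arguments": {"rows": [{"translation": [0, 0, 0], "delta_rot": [0, 0, 0]}, {"translation": [6, -3, 0], "delta_rot": [0, 0, -0.5]}, {"translation": [0, 0, 0], "delta_rot": [0, 0, 0]}, {"translation": [0, 0, 0], "delta_rot": [0, 0, 0]}], "gripper": 60}}

```text
t: 10.4
eef_pos: [0.4484, 0.306, 0.0406]
orientation: [2.223, 2.22, -0.0]
force: [-0.4, 0.2, 0.2]
gripper_width: 0.643
finger_force: 0.0
```

Request:
{"name": "send_rows", "arguments": {"rows": [{"translation": [0, 0, 0], "delta_rot": [0, 0, 0]}, {"translation": [0, 0, 0], "delta_rot": [0, 0, 0]}, {"translation": [0, 0, 0], "delta_rot": [0, 0, 0]}, {"translation": [0, 0, 0], "delta_rot": [0, 0, 0]}, {"translation": [0, 0, 0], "delta_rot": [0, 0, 0]}], "gripper": 0}}

```text
t: 11.02
eef_pos: [0.4485, 0.3058, 0.0407]
orientation: [2.223, 2.219, -0.0]
force: [-0.2, 0.2, -0.7]
gripper_width: 0.369
finger_force: 25.0
```

Request:
{"name": "send_rows", "arguments": {"rows": [{"translation": [0, 0, -15], "delta_rot": [0, 0, 0]}, {"translation": [0, 0, -35], "delta_rot": [0, 0, 0]}, {"translation": [-28, 25, -30], "delta_rot": [0, 0, 0]}, {"translation": [-40, 34, 0], "delta_rot": [0, 0, 0]}, {"translation": [-40, 34, 0], "delta_rot": [0, 0, 0]}, {"translation": [-40, 34, 0], "delta_rot": [0, 0, 0]}, {"translation": [-35, 32, 0], "delta_rot": [0, 0, 0]}, {"translation": [-20, 16, 0], "delta_rot": [0, 0, 0]}]}}

```text
t: 12.02
eef_pos: [0.625, 0.099, 0.1219]
orientation: [2.226, 2.213, 0.001]
force: [-0.8, -0.5, -0.4]
gripper_width: 0.365
finger_force: 25.0
```

Request:
{"name": "send_rows", "arguments": {"rows": [{"translation": [0, 0, 20], "delta_rot": [0, 0, 0]}, {"translation": [0, 0, 30], "delta_rot": [0, 0, 0]}, {"translation": [0, 0, 15], "delta_rot": [0, 0, 0]}, {"translation": [0, 0, 0], "delta_rot": [0, 0, 0]}, {"translation": [0, 0, 0], "delta_rot": [0, 0, 0]}]}}

```text
t: 12.65
eef_pos: [0.6239, 0.1027, 0.0569]
orientation: [2.222, 2.219, 0.002]
force: [0.2, -0.3, -0.2]
gripper_width: 0.368
finger_force: 25.0
```

Well aligned; lower the remaining 16 mm, check, release.

Request:
{"name": "send_rows", "arguments": {"rows": [{"translation": [0, -0.5, 8], "delta_rot": [0, 0, 0]}, {"translation": [0, 0, 5], "delta_rot": [0, 0, 0]}, {"translation": [0, 0, 3], "delta_rot": [0, 0, 0]}, {"translation": [0, 0, 0], "delta_rot": [0, 0, 0]}, {"translation": [0, 0, 0], "delta_rot": [0, 0, 0]}]}}

```text
t: 13.28
eef_pos: [0.6223, 0.1026, 0.0407]
orientation: [-2.223, -2.219, 0.001]
force: [-2.5, -0.0, 6.4]
gripper_width: 0.371
finger_force: 25.0
```

Request:
{"name": "send_rows", "arguments": {"rows": [{"translation": [0, 0, 0], "delta_rot": [0, 0, 0]}, {"translation": [0, 0, 0], "delta_rot": [0, 0, 0]}, {"translation": [0, 0, 0], "delta_rot": [0, 0, 0]}, {"translation": [0, 0, 0], "delta_rot": [0, 0, 0]}, {"translation": [0, 0, -20], "delta_rot": [0, 0, 0]}, {"translation": [0, 0, -40], "delta_rot": [0, 0, 0]}, {"translation": [0, 0, -40], "delta_rot": [0, 0, 0]}], "gripper": 93}}

```text
t: 14.15
eef_pos: [0.6229, 0.1026, 0.142]
orientation: [2.223, 2.219, 0.001]
force: [0.8, 0.2, 0.3]
gripper_width: 0.995
finger_force: 0.0
```

Request:
{"name": "send_rows", "arguments": {"rows": [{"translation": [3, -36, 0], "delta_rot": [0, 0, 0]}, {"translation": [3, -40, 0], "delta_rot": [0, 0, 0]}, {"translation": [3, -45, 0], "delta_rot": [0, 0, 0]}, {"translation": [2, -38, 0], "delta_rot": [0, 0, 0]}, {"translation": [0, -20, 0], "delta_rot": [0, 0, 0]}, {"translation": [0, 0, 0], "delta_rot": [0, 0, 10.1]}, {"translation": [0, 0, 20], "delta_rot": [0, 0, 0]}, {"translation": [0, 0, 20], "delta_rot": [0, 0, 0]}], "gripper": 50}}

```text
t: 15.15
eef_pos: [0.4447, 0.1143, 0.1008]
orientation: [2.409, 2.015, 0.005]
force: [0.5, -0.7, 0.1]
gripper_width: 0.534
finger_force: 0.0
```

Request:
{"name": "send_rows", "arguments": {"rows": [{"translation": [0, 0, 20], "delta_rot": [0, 0, 0]}, {"translation": [0, 0, 0], "delta_rot": [0, 0, 0]}, {"translation": [0, 0, 0], "delta_rot": [0, 0, 0]}]}}

```text
t: 15.52
eef_pos: [0.4444, 0.114, 0.0808]
orientation: [2.41, 2.015, 0.003]
force: [0.1, 0.0, -0.2]
gripper_width: 0.536
finger_force: 0.0
```

Run:
```python
from h import *
st()
i,b=big("top")
# foot top face
u,v=(proj("top",[.623,.103,.03])*4).astype(int)
cv2.imwrite("pics/c3.png",b[v-130:v+110,u-140:u+140][:,:,::-1])
for vm in(65,85):print('foot',*hull(b,(.623,.103),.026,lambda h,s,v:(s<75)&(v>vm),.034))
```

```text
TCP [444.4 114.   80.8] yaw y -10.21 grip 49.8 0.0
foot [622.  104.2] [35.4 36.8] 60.8 [621.9 104.5] 19.2
foot [623.3 103.3] [32.  36.7] -62.2 [622.3 105. ] 18.7
```

View pics/c3.png

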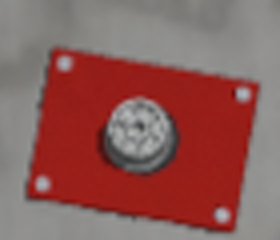

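The foot stands upright at (138,130), on the red centre within about 1.5 mm. Next, grasp the terminal block.

Request:
{"name": "send_rows", "arguments": {"rows": [{"translation": [0, 0, 20], "delta_rot": [0, 0, 0]}, {"translation": [0, 0, 16], "delta_rot": [0, 0, 0]}, {"translation": [0, 0, 9.5], "delta_rot": [0, 0, 0]}, {"translation": [0, 0, 0], "delta_rot": [0, 0, 0]}, {"translation": [0, 0, 0], "delta_rot": [0, 0, 0]}]}}

```text
t: 16.2
eef_pos: [0.4441, 0.114, 0.0347]
orientation: [2.41, 2.015, 0.001]
force: [-1.1, -0.2, 0.8]
gripper_width: 0.541
finger_force: 0.0
```

Request:
{"name": "send_rows", "arguments": {"rows": [{"translation": [0, 0, 0], "delta_rot": [0, 0, 0]}, {"translation": [0, 0, 0], "delta_rot": [0, 0, 0]}, {"translation": [0, 0, 0], "delta_rot": [0, 0, 0]}, {"translation": [0, 0, 0], "delta_rot": [0, 0, 0]}, {"translation": [0, 0, 0], "delta_rot": [0, 0, 0]}], "gripper": 0}}

```text
t: 16.82
eef_pos: [0.4436, 0.1139, 0.0343]
orientation: [-2.41, -2.015, -0.0]
force: [-0.5, -0.8, 2.1]
gripper_width: 0.233
finger_force: 25.0
```

Request:
{"name": "send_rows", "arguments": {"rows": [{"translation": [0, 0, -15], "delta_rot": [0, 0, 0]}, {"translation": [0, 0, -30], "delta_rot": [0, 0, 0]}, {"translation": [0, 0, -30], "delta_rot": [0, 0, 0]}, {"translation": [0, 0, 0], "delta_rot": [0, 0, -8.65]}, {"translation": [0, 0, 0], "delta_rot": [0, 0, -8.65]}, {"translation": [0, 0, 0], "delta_rot": [0, 0, 0]}]}}

```text
t: 17.58
eef_pos: [0.4435, 0.1138, 0.1091]
orientation: [-2.082, -2.352, 0.0]
force: [-0.2, 0.1, -0.2]
gripper_width: 0.233
finger_force: 25.0
```

```bash
cat >> h.py <<'E'
def go(x,y):
    s=robot.sense();M=Ro.from_rotvec(s['orientation']).as_matrix();e=s['eef_pos']*1000
    print('tool xy shift', (M.T@np.array([x-e[0],y-e[1],0])).round(1))
E
python3 - <<'E'
from h import *
st()
i,b=big("top");cv2.imwrite("pics/t4.png",i[:,:,::-1])
for vm in(45,60):print('bar',*hull(b,(.4526,.3047),.008,lambda h,s,v:(v<vm),.042))
print(boards(b)['green'])
go(452.6,304.7)
E
```

```text
TCP [443.5 113.8 109.1] yaw y 6.99 grip 21.7 24.999125003814697
bar [452.6 304.8] [20.9 68.7] 7.4 [451.9 304.6] 35.3
bar [452.7 304.9] [22.9 71.1] 7.2 [452.9 305. ] 36.6Traceback (most recent call last):
  File "<stdin>", line 5, in <module>
  File "h.py", line 28, in boards
    out[nme]=rect(cont(mm,k,"top",.004))
                  ~~~~^^^^^^^^^^^^^^^^^
  File "h.py", line 19, in cont
    c=max(cs,key=cv2.contourArea)[:,0].astype(float)
      ~~~^^^^^^^^^^^^^^^^^^^^^^^^
ValueError: max() iterable argument is empty
```

Request:
{"name": "send_rows", "arguments": {"rows": [{"translation": [30, 5, 0], "delta_rot": [0, 0, 0]}, {"translation": [45, 8, 0], "delta_rot": [0, 0, 0]}, {"translation": [45, 8, 0], "delta_rot": [0, 0, 0]}, {"translation": [45, 8, 0], "delta_rot": [0, 0, 0]}, {"translation": [23.6, 3.4, 0], "delta_rot": [0, 0, 0]}, {"translation": [0, 0, 30], "delta_rot": [0, 0, 0]}, {"translation": [0, 0, 25], "delta_rot": [0, 0, 0]}, {"translation": [0, 0, 0], "delta_rot": [0, 0, 0]}]}}

```text
t: 18.62
eef_pos: [0.4513, 0.303, 0.0525]
orientation: [-2.082, -2.352, 0.009]
force: [-0.0, -0.5, -0.6]
gripper_width: 0.231
finger_force: 25.0
```

Request:
{"name": "send_rows", "arguments": {"rows": [{"translation": [0, 0, 0], "delta_rot": [0, 0, 0]}, {"translation": [0, 0, 0], "delta_rot": [0, 0, 0]}]}}

```text
t: 18.88
eef_pos: [0.4533, 0.3051, 0.0553]
orientation: [2.08, 2.353, 0.003]
force: [0.1, -0.0, -0.5]
gripper_width: 0.232
finger_force: 25.0
```

Run:
```python
from h import *
st();go(452.7,304.9)
```

```text
TCP [453.3 305.1  55.3] yaw y 7.05 grip 21.6 24.999895691871643
tool xy shift [-0.1 -0.6 -0. ]
```

Request:
{"name": "send_rows", "arguments": {"rows": [{"translation": [0, -0.6, 10], "delta_rot": [0, 0, 0]}, {"translation": [0, 0, 7], "delta_rot": [0, 0, 0]}, {"translation": [0, 0, 4], "delta_rot": [0, 0, 0]}, {"translation": [0, 0, 0], "delta_rot": [0, 0, 0]}, {"translation": [0, 0, 0], "delta_rot": [0, 0, 0]}]}}

```text
t: 19.5
eef_pos: [0.4514, 0.3048, 0.0342]
orientation: [-2.079, -2.354, 0.001]
force: [-1.4, -1.4, 11.5]
gripper_width: 0.232
finger_force: 25.0
```

Request:
{"name": "send_rows", "arguments": {"rows": [{"translation": [0, 0, 0], "delta_rot": [0, 0, 0]}, {"translation": [0, 0, 0], "delta_rot": [0, 0, 0]}, {"translation": [0, 0, 0], "delta_rot": [0, 0, 0]}, {"translation": [0, 0, -20], "delta_rot": [0, 0, 0]}, {"translation": [0, 0, -40], "delta_rot": [0, 0, 0]}, {"translation": [0, 0, -40], "delta_rot": [0, 0, 0]}, {"translation": [0, 0, 0], "delta_rot": [0, 0, 0]}], "gripper": 60}}

```text
t: 20.38
eef_pos: [0.4527, 0.3058, 0.1353]
orientation: [2.079, 2.355, 0.007]
force: [0.0, -0.7, -0.5]
gripper_width: 0.646
finger_force: 0.0
```

Request:
{"name": "send_rows", "arguments": {"rows": [{"translation": [0, 0, 0], "delta_rot": [0, 0, 9.6]}, {"translation": [0, 0, 0], "delta_rot": [0, 0, 9.6]}, {"translation": [0, 0, 0], "delta_rot": [0, 0, 9.6]}, {"translation": [16, 34, 0], "delta_rot": [0, 0, 0]}, {"translation": [20, 42, 0], "delta_rot": [0, 0, 0]}, {"translation": [20, 42, 0], "delta_rot": [0, 0, 0]}, {"translation": [14, 31, 0], "delta_rot": [0, 0, 0]}, {"translation": [0, 0, 20], "delta_rot": [0, 0, 0]}]}}

```text
t: 21.38
eef_pos: [0.6185, 0.3135, 0.1116]
orientation: [2.6, 1.76, 0.001]
force: [0.3, 1.2, 0.2]
gripper_width: 0.642
finger_force: 0.0
```

Request:
{"name": "send_rows", "arguments": {"rows": [{"translation": [0, 0, 20], "delta_rot": [0, 0, 0]}, {"translation": [0, 0, 0], "delta_rot": [0, 0, 0]}, {"translation": [0, 0, 0], "delta_rot": [0, 0, 0]}]}}

```text
t: 21.75
eef_pos: [0.6154, 0.3154, 0.0931]
orientation: [-2.599, -1.764, 0.001]
force: [0.1, -0.4, 0.6]
gripper_width: 0.648
finger_force: 0.0
```

Run:
```python
from h import *
st();go(616.8,315.6)
i,b=big("top");cv2.imwrite("pics/t5.png",i[:,:,::-1])
u,v=(proj("top",[.53,.21,.0])).astype(int)
cv2.imwrite("pics/c5.png",cv2.resize(i[v-90:v+90,u-120:u+120],None,fx=3,fy=3)[:,:,::-1])
b0=cv2.resize(cv2.imread("pics/top0.png")[:,:,::-1],None,fx=4,fy=4,interpolation=cv2.INTER_CUBIC)
for vm in(100,130,150):print(*hull(b0,(.6165,.3155),.018,lambda h,s,v:(s<70)&(v>vm),.032))
```

```text
TCP [615.4 315.4  93.1] yaw y -21.65 grip 60.3 0.0
tool xy shift [ 0.7  1.2 -0. ]
[616.7 315.5] [30.2 37.4] -21.2 [616.4 314.8] 21.6
[617.  315.8] [28.8 36.3] -22.2 [616.6 315.3] 21.2
[617.4 315.8] [27.9 35.2] -23.1 [617.  315.4] 20.8
```

View pics/c5.png

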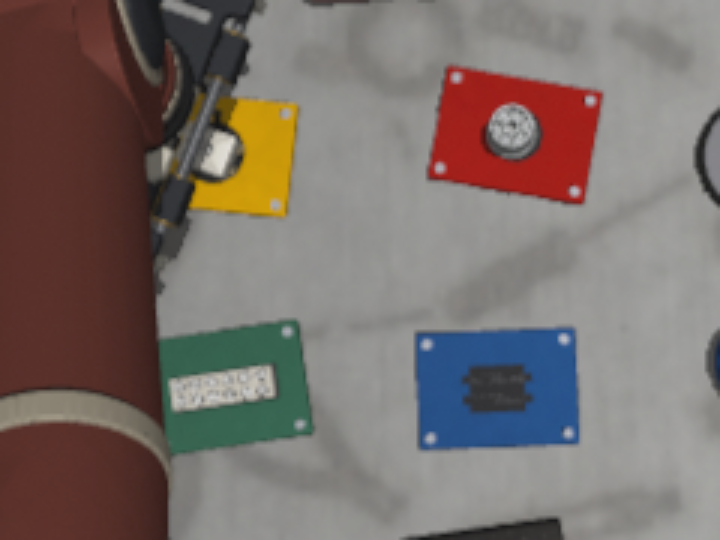

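The terminal block at (222,387) covers its bar. The blue silhouette at (497,388) is free and the gripper is over the thermostat.

Request:
{"name": "send_rows", "arguments": {"rows": [{"translation": [0.5, 1.2, 25], "delta_rot": [0, 0, 0]}, {"translation": [0, 0, 20], "delta_rot": [0, 0, 0]}, {"translation": [0, 0, 11.5], "delta_rot": [0, 0, 0]}, {"translation": [0, 0, 0], "delta_rot": [0, 0, 0]}, {"translation": [0, 0, 0], "delta_rot": [0, 0, 0]}]}}

```text
t: 22.42
eef_pos: [0.6181, 0.3151, 0.0374]
orientation: [2.6, 1.763, 0.002]
force: [-0.1, 0.7, 0.6]
gripper_width: 0.647
finger_force: 0.0
```

Request:
{"name": "send_rows", "arguments": {"rows": [{"translation": [0, 0, 0], "delta_rot": [0, 0, 0]}, {"translation": [0, 0, 0], "delta_rot": [0, 0, 0]}, {"translation": [0, 0, 0], "delta_rot": [0, 0, 0]}, {"translation": [0, 0, 0], "delta_rot": [0, 0, 0]}, {"translation": [0, 0, 0], "delta_rot": [0, 0, 0]}], "gripper": 0}}

```text
t: 23.05
eef_pos: [0.6173, 0.3152, 0.0369]
orientation: [-2.599, -1.764, 0.0]
force: [-1.6, -0.2, 1.9]
gripper_width: 0.316
finger_force: 25.0
```

Run:
```python
from h import *
st()
b=cv2.resize(cv2.imread("pics/t5.png")[:,:,::-1],None,fx=4,fy=4,interpolation=cv2.INTER_CUBIC)
for vm in(55,70):print('blue sil',*hull(b,(.4483,.119),.008,lambda h,s,v:(v<vm),.036))
hs=cv2.cvtColor(b,cv2.COLOR_RGB2HSV)
print('blue',*hull(b,(.4483,.119),.004,lambda h,s,v:(s>110)&(h>100)&(h<125),.075))
```

```text
TCP [617.3 315.2  36.9] yaw y -21.69 grip 29.4 25.000208616256714
blue sil [437.7 128.3] [ 6.1 13.3] -1.2 [437.2 128.3] 7.1
blue sil [448.3 119.1] [29.4 44.2] 1.3 [447.5 119. ] 23.2
blue [448.3 119. ] [ 78.7 109.2] 0.9 [448.3 119. ] 65.9
```

Request:
{"name": "send_rows", "arguments": {"rows": [{"translation": [0, 0, -15], "delta_rot": [0, 0, 0]}, {"translation": [0, 0, -30], "delta_rot": [0, 0, 0]}, {"translation": [0, 0, -30], "delta_rot": [0, 0, 0]}, {"translation": [0, 0, 0], "delta_rot": [0, 0, -7.5]}, {"translation": [0, 0, 0], "delta_rot": [0, 0, -7.5]}, {"translation": [0, 0, 0], "delta_rot": [0, 0, -7.6]}, {"translation": [0, 0, 0], "delta_rot": [0, 0, 0]}]}}

```text
t: 23.92
eef_pos: [0.618, 0.3146, 0.1125]
orientation: [2.206, 2.236, 0.002]
force: [0.4, -0.5, -1.4]
gripper_width: 0.321
finger_force: 25.0
```

Request:
{"name": "send_rows", "arguments": {"rows": [{"translation": [-30, -26, 0], "delta_rot": [0, 0, 0]}, {"translation": [-42, -38, 0], "delta_rot": [0, 0, 0]}, {"translation": [-42, -38, 0], "delta_rot": [0, 0, 0]}, {"translation": [-42, -38, 0], "delta_rot": [0, 0, 0]}, {"translation": [-37.5, -32, 0], "delta_rot": [0, 0, 0]}, {"translation": [0, 0, 30], "delta_rot": [0, 0, 0]}, {"translation": [0, 0, 20], "delta_rot": [0, 0, 0]}, {"translation": [0, 0, 0], "delta_rot": [0, 0, 0]}]}}

```text
t: 24.92
eef_pos: [0.4483, 0.1183, 0.0612]
orientation: [-2.206, -2.236, 0.003]
force: [-0.1, -0.3, -0.1]
gripper_width: 0.321
finger_force: 25.0
```

Request:
{"name": "send_rows", "arguments": {"rows": [{"translation": [0, 0, 0], "delta_rot": [0, 0, 0]}, {"translation": [0, 0, 0], "delta_rot": [0, 0, 0]}]}}

```text
t: 25.18
eef_pos: [0.4493, 0.119, 0.0625]
orientation: [2.203, 2.238, 0.003]
force: [0.4, 0.5, -0.1]
gripper_width: 0.318
finger_force: 25.0
```

Run:
```python
from h import *
st();go(448.3,119)
```

```text
TCP [449.3 119.   62.5] yaw y 0.88 grip 29.5 24.99950408935547
tool xy shift [-0. -1. -0.]
```

Down 26 mm, release, retreat and turn toward the mat at yaw 0.

Request:
{"name": "send_rows", "arguments": {"rows": [{"translation": [0, -1, 12], "delta_rot": [0, 0, 0]}, {"translation": [0, 0, 9], "delta_rot": [0, 0, 0]}, {"translation": [0, 0, 5], "delta_rot": [0, 0, 0]}, {"translation": [0, 0, 0], "delta_rot": [0, 0, 0]}, {"translation": [0, 0, 0], "delta_rot": [0, 0, 0]}]}}

```text
t: 25.8
eef_pos: [0.447, 0.1187, 0.0361]
orientation: [-2.203, -2.238, 0.001]
force: [-1.4, 0.0, 9.5]
gripper_width: 0.324
finger_force: 25.0
```

Request:
{"name": "send_rows", "arguments": {"rows": [{"translation": [0, 0, 0], "delta_rot": [0, 0, 0]}, {"translation": [0, 0, 0], "delta_rot": [0, 0, 0]}, {"translation": [0, 0, 0], "delta_rot": [0, 0, 0]}, {"translation": [0, 0, -20], "delta_rot": [0, 0, 0]}, {"translation": [0, 0, -40], "delta_rot": [0, 0, 0]}, {"translation": [0, 0, -40], "delta_rot": [0, 0, 0]}, {"translation": [0, 0, 0], "delta_rot": [0, 0, 0.9]}], "gripper": 70}}

```text
t: 26.68
eef_pos: [0.4494, 0.1192, 0.1379]
orientation: [2.22, 2.219, 0.009]
force: [-0.6, -1.1, -0.3]
gripper_width: 0.753
finger_force: 0.0
```

Run:
```python
from h import *
st()
i,b=big("top");cv2.imwrite("pics/t6.png",i[:,:,::-1])
print('disc',*hull(b,(.6154,.3123),.008,lambda h,s,v:(v<75),.035))
print('knob',[hull(b,(.605,-.067),.032,lambda h,s,v:(s<60)&(v>vm),.02) for vm in(125,140)])
print('knob all',*hull(b,(.605,-.067),.020,lambda h,s,v:(v<105)|(v>125),.026))
u,v=(proj("top",[.53,.12,.0])).astype(int)
cv2.imwrite("pics/c6.png",cv2.resize(i[v-90:v+90,u-130:u+130],None,fx=3,fy=3)[:,:,::-1])
```

```text
TCP [449.4 119.2 137.9] yaw y -0.03 grip 70.0 0.0
disc [615.4 311.7] [40.  40.2] -45.9 [617.3 311.9] 22.0
knob [(array([605.3, -67.1]), array([23.6, 25.9]), 88.1, array([605.4, -66.9]), np.float64(13.1)), (array([610.2, -66.3]), array([3.5, 7.1]), 88.1, array([610.2, -66. ]), np.float64(3.7))]
knob all [606.1 -65.6] [52.4 53.3] 88.2 [604.6 -65.6] 36.3
```

View pics/c6.png

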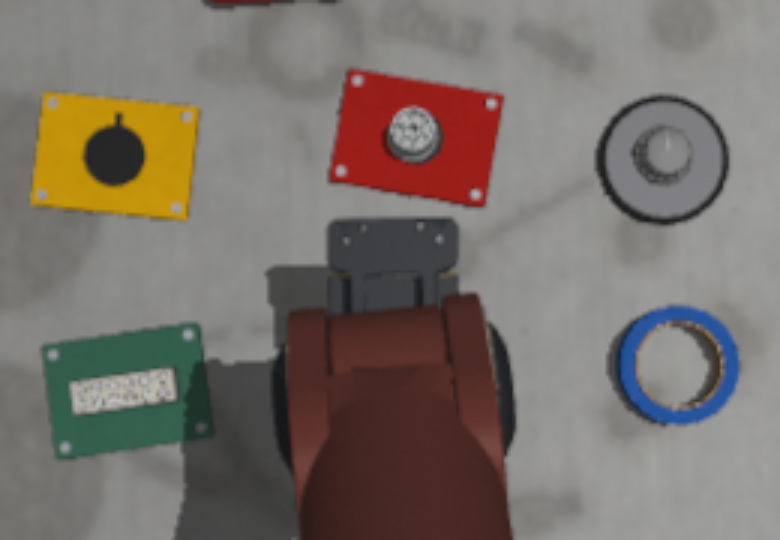

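All as wanted: the foot is at (413,133), the terminal block on its bar at (123,391), the yellow disc free at (115,155) and the knob on the mat at (664,153). Fetch the knob.

Request:
{"name": "send_rows", "arguments": {"rows": [{"translation": [-27, 22, 0], "delta_rot": [0, 0, 0]}, {"translation": [-42, 35, 0], "delta_rot": [0, 0, 0]}, {"translation": [-42, 35, 0], "delta_rot": [0, 0, 0]}, {"translation": [-42, 35, 0], "delta_rot": [0, 0, 0]}, {"translation": [-33, 29, 0], "delta_rot": [0, 0, 0]}, {"translation": [0, 0, 30], "delta_rot": [0, 0, 0]}, {"translation": [0, 0, 20], "delta_rot": [0, 0, 0]}, {"translation": [0, 0, 0], "delta_rot": [0, 0, 0]}]}}

```text
t: 27.72
eef_pos: [0.6011, -0.0669, 0.0821]
orientation: [-2.217, -2.217, 0.007]
force: [0.5, -1.4, -0.3]
gripper_width: 0.754
finger_force: 0.0
```

Request:
{"name": "send_rows", "arguments": {"rows": [{"translation": [0, 0, 0], "delta_rot": [0, 0, 0]}, {"translation": [0, 0, 0], "delta_rot": [0, 0, 0]}]}}

```text
t: 27.98
eef_pos: [0.6041, -0.0672, 0.0864]
orientation: [2.22, 2.221, 0.001]
force: [0.1, 0.7, 0.7]
gripper_width: 0.75
finger_force: 0.0
```

Run:
```python
from h import *
st();go(605.2,-66.8)
```

```text
TCP [604.1 -67.2  86.4] yaw y 0.01 grip 69.8 0.0
tool xy shift [0.4 1.1 0. ]
```

Request:
{"name": "send_rows", "arguments": {"rows": [{"translation": [0.4, 1.1, 25], "delta_rot": [0, 0, 0]}, {"translation": [0, 0, 16], "delta_rot": [0, 0, 0]}, {"translation": [0, 0, 8.5], "delta_rot": [0, 0, 0]}, {"translation": [0, 0, 0], "delta_rot": [0, 0, 0]}, {"translation": [0, 0, 0], "delta_rot": [0, 0, 0]}]}}

```text
t: 28.6
eef_pos: [0.6052, -0.067, 0.0367]
orientation: [2.221, 2.221, 0.001]
force: [0.4, 0.6, 0.4]
gripper_width: 0.757
finger_force: 0.0
```

Request:
{"name": "send_rows", "arguments": {"rows": [{"translation": [0, 0, 0], "delta_rot": [0, 0, 0]}, {"translation": [0, 0, 0], "delta_rot": [0, 0, 0]}, {"translation": [0, 0, 0], "delta_rot": [0, 0, 0]}, {"translation": [0, 0, 0], "delta_rot": [0, 0, 0]}, {"translation": [0, 0, 0], "delta_rot": [0, 0, 0]}], "gripper": 0, "grip_force": 30}}

```text
t: 29.22
eef_pos: [0.6046, -0.0669, 0.0362]
orientation: [-2.221, -2.221, 0.0]
force: [-0.2, -0.3, 1.1]
gripper_width: 0.402
finger_force: 29.5
```

Request:
{"name": "send_rows", "arguments": {"rows": [{"translation": [0, 0, -15], "delta_rot": [0, 0, 0]}, {"translation": [0, 0, -35], "delta_rot": [0, 0, 0]}, {"translation": [0, 0, -30], "delta_rot": [0, 0, 0]}, {"translation": [0, 0, 0], "delta_rot": [0, 0, 0]}]}}

```text
t: 29.72
eef_pos: [0.6068, -0.0673, 0.1196]
orientation: [2.218, 2.217, 0.007]
force: [1.1, -0.2, -0.4]
gripper_width: 0.403
finger_force: 29.4
```

Request:
{"name": "send_rows", "arguments": {"rows": [{"translation": [30, 1, 0], "delta_rot": [0, 0, 0]}, {"translation": [52, 1, 0], "delta_rot": [0, 0, 0]}, {"translation": [56, 1.5, 0], "delta_rot": [0, 0, 0]}, {"translation": [56, 1.5, 0], "delta_rot": [0, 0, 0]}, {"translation": [56, 1.5, 0], "delta_rot": [0, 0, 0]}, {"translation": [56, 1.5, 0], "delta_rot": [0, 0, 0]}, {"translation": [48, 1, 0], "delta_rot": [0, 0, 0]}, {"translation": [25, 1, 0], "delta_rot": [0, 0, 0]}]}}

```text
t: 30.72
eef_pos: [0.6126, 0.3166, 0.1145]
orientation: [-2.214, -2.225, 0.002]
force: [1.0, -0.2, -0.7]
gripper_width: 0.396
finger_force: 29.4
```

Request:
{"name": "send_rows", "arguments": {"rows": [{"translation": [0, 0, 0], "delta_rot": [0, 0, 0]}, {"translation": [0, 0, 25], "delta_rot": [0, 0, 0]}, {"translation": [0, 0, 30], "delta_rot": [0, 0, 0]}, {"translation": [0, 0, 0], "delta_rot": [0, 0, 0]}, {"translation": [0, 0, 0], "delta_rot": [0, 0, 0]}]}}

```text
t: 31.35
eef_pos: [0.6156, 0.3107, 0.062]
orientation: [2.223, 2.219, 0.001]
force: [0.4, 0.0, 0.9]
gripper_width: 0.401
finger_force: 29.4
```

Run:
```python
from h import *
st();go(615.4,312)
```

```text
TCP [615.6 310.7  62. ] yaw y -0.1 grip 37.3 29.44579631113129
tool xy shift [ 1.3 -0.2 -0. ]
```

Then move back clear of everything to check all four.

Request:
{"name": "send_rows", "arguments": {"rows": [{"translation": [1.3, -0.2, 12], "delta_rot": [0, 0, 0]}, {"translation": [0, 0, 9], "delta_rot": [0, 0, 0]}, {"translation": [0, 0, 4.8], "delta_rot": [0, 0, 0]}, {"translation": [0, 0, 0], "delta_rot": [0, 0, 0]}, {"translation": [0, 0, 0], "delta_rot": [0, 0, 0]}]}}

```text
t: 31.98
eef_pos: [0.6139, 0.3134, 0.0362]
orientation: [-2.221, -2.221, 0.002]
force: [-2.8, -1.5, 6.0]
gripper_width: 0.399
finger_force: 29.6
```

Request:
{"name": "send_rows", "arguments": {"rows": [{"translation": [0, 0, 0], "delta_rot": [0, 0, 0]}, {"translation": [0, 0, 0], "delta_rot": [0, 0, 0]}, {"translation": [0, 0, 0], "delta_rot": [0, 0, 0]}, {"translation": [0, 0, 0], "delta_rot": [0, 0, 0]}, {"translation": [0, 0, -20], "delta_rot": [0, 0, 0]}, {"translation": [0, 0, -45], "delta_rot": [0, 0, 0]}, {"translation": [0, 0, -50], "delta_rot": [0, 0, 0]}], "gripper": 80}}

```text
t: 32.85
eef_pos: [0.6144, 0.3134, 0.1525]
orientation: [2.221, 2.221, 0.0]
force: [0.8, 0.4, 0.2]
gripper_width: 0.857
finger_force: 0.0
```

Request:
{"name": "send_rows", "arguments": {"rows": [{"translation": [40, -30, 0], "delta_rot": [0, 0, 0]}, {"translation": [42, -42, 0], "delta_rot": [0, 0, 0]}, {"translation": [42, -42, 0], "delta_rot": [0, 0, 0]}, {"translation": [42, -42, 0], "delta_rot": [0, 0, 0]}, {"translation": [42, -42, 0], "delta_rot": [0, 0, 0]}, {"translation": [42, -42, 0], "delta_rot": [0, 0, 0]}, {"translation": [20, -30, 0], "delta_rot": [0, 0, 0]}, {"translation": [0, 0, 0], "delta_rot": [0, 0, 0]}]}}

```text
t: 33.85
eef_pos: [0.3396, 0.5871, 0.1515]
orientation: [-2.21, -2.228, -0.001]
force: [0.5, 0.2, 0.1]
gripper_width: 0.86
finger_force: 0.0
```

Run:
```python
from h import *
st()
i,b=big("top");cv2.imwrite("pics/t7.png",i[:,:,::-1])
cv2.imwrite("pics/c7.png",b[560:1120,600:1300,::-1])
j=robot.get_image("side");cv2.imwrite("pics/s7.png",cv2.resize(j[180:300,160:380],None,fx=3.5,fy=3.5)[:,:,::-1])
for k,v in boards(b).items():print(k,*v)
print('knob',*hull(b,(.6154,.312),.020,lambda h,s,v:(s<110),.034))
print('term',*part(b,(.4527,.305),.017,90,110,.042))
print('therm',*hull(b,(.4483,.119),.018,lambda h,s,v:(s<70)&(v>110),.034))
print('foot',*hull(b,(.623,.103),.026,lambda h,s,v:(s<75)&(v>65),.034))
```

```text
TCP [339.6 587.1 151.5] yaw y 0.46 grip 80.0 0.0
yellow [615.4 312.3] [ 81.5 111.2] -7.1
red [623.3 102.9] [ 80.2 110.2] -11.3
green [452.6 304.7] [ 77.3 107.3] 7.1
blue [448.3 119. ] [ 78.7 109.2] 0.9
knob [614.  310.9] [40.9 42. ] 15.5 [614.6 311.4] 22.0
term [452.6 306.2] [22.9 71.4] 7.2 [452.7 306.3] 36.3
therm [448.1 116.2] [30.5 36.7] 2.3 [448.5 115.5] 21.9
foot [622.8 103.5] [33.3 37.5] -60.5 [622.  104.5] 19.1
```

View pics/c7.png

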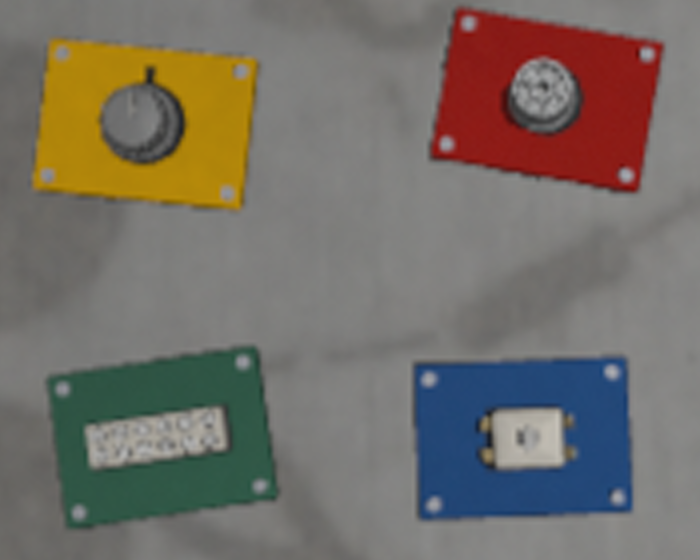

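View pics/s7.png

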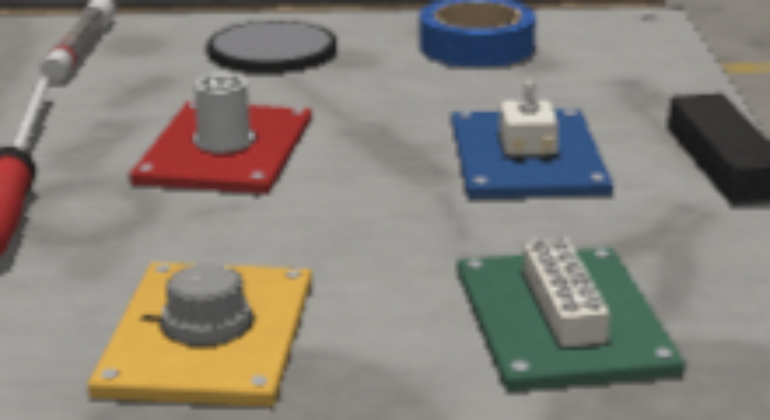

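The boards carry the right parts, all upright. Only the thermostat at (529,438) sits about 2.7 mm toward −y of the blue centre at (523,438), so I'll regrip and shift it.

Request:
{"name": "send_rows", "arguments": {"rows": [{"translation": [-35, 8, 0], "delta_rot": [0, 0, 0]}, {"translation": [-55, 12, 0], "delta_rot": [0, 0, 0]}, {"translation": [-58, 13, 0], "delta_rot": [0, 0, 0]}, {"translation": [-58, 13, 0], "delta_rot": [0, 0, 0]}, {"translation": [-58, 13, 0], "delta_rot": [0, 0, 0]}, {"translation": [-58, 13, 0], "delta_rot": [0, 0, 0]}, {"translation": [-58, 13, 0], "delta_rot": [0, 0, 0]}, {"translation": [-55, 12, 0], "delta_rot": [0, 0, 0]}], "gripper": 60}}

```text
t: 34.95
eef_pos: [0.443, 0.1438, 0.1513]
orientation: [2.226, 2.214, 0.002]
force: [0.5, -0.6, -0.9]
gripper_width: 0.65
finger_force: 0.0
```

Request:
{"name": "send_rows", "arguments": {"rows": [{"translation": [-36, 8, 0], "delta_rot": [0, 0, -0.5]}, {"translation": [0, 0, 30], "delta_rot": [0, 0, 0]}, {"translation": [0, 0, 30], "delta_rot": [0, 0, 0]}, {"translation": [0, 0, 0], "delta_rot": [0, 0, 0]}, {"translation": [0, 0, 0], "delta_rot": [0, 0, 0]}]}}

```text
t: 35.58
eef_pos: [0.4505, 0.1113, 0.0914]
orientation: [2.213, 2.228, 0.002]
force: [-0.6, -0.5, 0.1]
gripper_width: 0.65
finger_force: 0.0
```

Run:
```python
from h import *
st();go(448.2,116.3)
```

```text
TCP [450.5 111.3  91.4] yaw y 0.37 grip 60.4 0.0
tool xy shift [ 5.  -2.2 -0. ]
```

Request:
{"name": "send_rows", "arguments": {"rows": [{"translation": [5, -2.2, 20], "delta_rot": [0, 0, -0.5]}, {"translation": [0, 0, 20], "delta_rot": [0, 0, 0]}, {"translation": [0, 0, 14.5], "delta_rot": [0, 0, 0]}, {"translation": [0, 0, 0], "delta_rot": [0, 0, 0]}, {"translation": [0, 0, 0], "delta_rot": [0, 0, 0]}]}}

```text
t: 36.2
eef_pos: [0.4478, 0.1174, 0.0365]
orientation: [2.202, 2.24, 0.002]
force: [1.0, 0.2, 0.1]
gripper_width: 0.646
finger_force: 0.0
```

Request:
{"name": "send_rows", "arguments": {"rows": [{"translation": [0, 0, 0], "delta_rot": [0, 0, 0]}, {"translation": [0, 0, 0], "delta_rot": [0, 0, 0]}, {"translation": [0, 0, 0], "delta_rot": [0, 0, 0]}, {"translation": [0, 0, 0], "delta_rot": [0, 0, 0]}, {"translation": [0, 0, 0], "delta_rot": [0, 0, 0]}], "gripper": 0, "grip_force": 25}}

```text
t: 36.83
eef_pos: [0.4473, 0.1175, 0.036]
orientation: [2.202, 2.241, 0.0]
force: [0.7, -0.5, 1.8]
gripper_width: 0.323
finger_force: 25.0
```

Run:
```python
from h import *
st()
```

```text
TCP [447.3 117.5  36. ] yaw y 1.01 grip 30.0 25.000312328338623
```

Request:
{"name": "send_rows", "arguments": {"rows": [{"translation": [0, 0, -6], "delta_rot": [0, 0, 0]}, {"translation": [2.7, 0.5, 0], "delta_rot": [0, 0, 0]}, {"translation": [0, 0, 0], "delta_rot": [0, 0, 0]}, {"translation": [0, 0, 6], "delta_rot": [0, 0, 0]}, {"translation": [0, 0, 0], "delta_rot": [0, 0, 0]}, {"translation": [0, 0, 0], "delta_rot": [0, 0, 0]}]}}

```text
t: 37.58
eef_pos: [0.4479, 0.1203, 0.0357]
orientation: [2.202, 2.241, 0.001]
force: [0.2, 1.0, 0.8]
gripper_width: 0.319
finger_force: 25.0
```

Request:
{"name": "send_rows", "arguments": {"rows": [{"translation": [0, 0, 0], "delta_rot": [0, 0, 0]}, {"translation": [0, 0, 0], "delta_rot": [0, 0, 0]}, {"translation": [0, 0, 0], "delta_rot": [0, 0, 0]}, {"translation": [0, 0, -20], "delta_rot": [0, 0, 0]}, {"translation": [0, 0, -45], "delta_rot": [0, 0, 0]}, {"translation": [0, 0, -45], "delta_rot": [0, 0, 0]}], "gripper": 60}}

```text
t: 38.33
eef_pos: [0.4472, 0.12, 0.1468]
orientation: [-2.202, -2.24, 0.002]
force: [1.0, 0.7, 0.6]
gripper_width: 0.645
finger_force: 0.0
```

Request:
{"name": "send_rows", "arguments": {"rows": [{"translation": [35, -5, 0], "delta_rot": [0, 0, 0]}, {"translation": [55, -10, 0], "delta_rot": [0, 0, 0]}, {"translation": [58, -10, 0], "delta_rot": [0, 0, 0]}, {"translation": [58, -10, 0], "delta_rot": [0, 0, 0]}, {"translation": [58, -10, 0], "delta_rot": [0, 0, 0]}, {"translation": [58, -10, 0], "delta_rot": [0, 0, 0]}, {"translation": [55, -10, 0], "delta_rot": [0, 0, 0]}, {"translation": [30, -5, 0], "delta_rot": [0, 0, 0]}]}}

```text
t: 39.33
eef_pos: [0.3679, 0.5294, 0.1452]
orientation: [-2.196, -2.245, 0.001]
force: [0.9, 0.2, 0.4]
gripper_width: 0.645
finger_force: 0.0
```

Run:
```python
from h import *
st()
i,b=big("top");cv2.imwrite("pics/c8.png",b[560:1120,600:1300,::-1])
print('therm',*hull(b,(.4483,.119),.018,lambda h,s,v:(s<70)&(v>110),.034))
for vm in(60,80,110):print('term',*part(b,(.4527,.305),.017,90,vm,.042))
```

```text
TCP [367.9 529.4 145.2] yaw y 1.26 grip 60.0 0.0
therm [449.4 118.6] [30.  36.6] 0.0 [449.4 119.2] 21.6
term [452.6 305.1] [26.4 75.5] 7.0 [454.  305.8] 38.6
term [452.5 306.2] [26.2 73.3] 7.0 [452.5 306.3] 37.5
term [452.6 306.2] [23.  71.4] 7.0 [452.7 306.3] 36.3
```

View pics/c8.png

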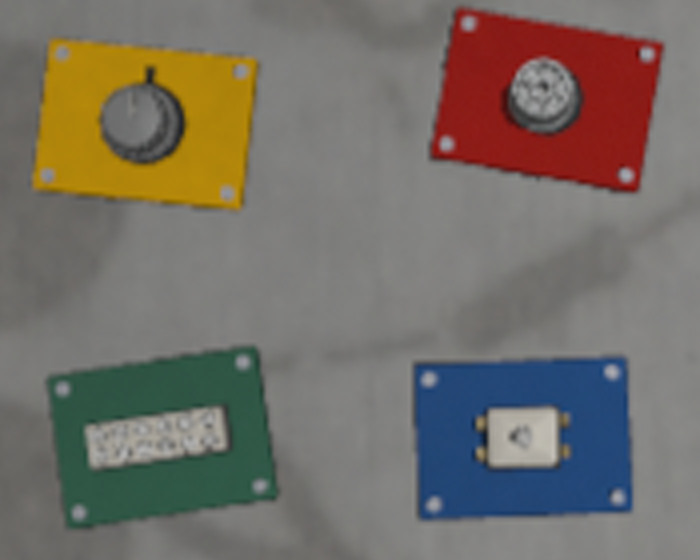

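The thermostat at (523,437) is now centred. The others are within about 1 mm and the arm is clear, so I'm handing in.

```bash
python3 -c "
from plant import robot
print(robot.hand_in())"
```

```text
the job is handed in; nothing more can be done
None
```

The job is handed in (no verdict came back): the thermostat is on blue, the knob on yellow, the foot on red and the terminal block on green, all upright and within about 1.5 mm of centre in the last top view, with the tape never touched, at about 39 s of the 115 s limit.

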